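Hold a balance-case panel square while its glue sets

TASK

The dark wooden panel on the plywood board leans inwards and has to be held at a right angle while its glue sets. Pick up the blue set square, stand it on the board and press its upright blade into the corner until its sole lies flat on the board and the blade is flush against the panel from foot to top, near the middle of the panel's width, so that the panel stands upright. Finish while still gripping the square and pressing it into the corner, firmly against both board and panel, do not let go; leave the other things on the bench where they are.

Things in the scene. Friction and masses are not known exactly. Their poses are not given: they have to be found in the camera images.
- board: fixed plywood base board, 200 (x) x 230 (y) x 18 mm thick, lying on the bench at any yaw within 0.4 rad; origin on its underside, z up; the board spans x -100..100, y -125..+105 mm. The panel is hinged near its +y edge.
- corner (a point): the inside corner: point on the board's top face (18 mm above the bench) at the foot of the panel's inner face, middle of the panel's width. Axes are the board's: x along the panel, y pointing into the panel (the direction to press), z up. Free board top in front of it: 210 mm towards -y.
- panel (a joint): lean of the dark wooden panel (180 wide along x, 15 thick, 140 mm tall, 0.35 kg), hinged along the foot of its inner face (x axis through point corner). 0 = upright, square to the board; positive = leaning inwards over the board (towards -y of corner), range -0.12..0.35 rad; starts at 0.08..0.28. The hinge is stiff (0.10 N m of friction): it stays where it is put and can be pushed past upright.
- square: loose blue set square, an L standing on its sole, 0.28 to 0.46 kg, friction on the board 0.45 to 0.75. Origin on the underside below the black grip, z up, +y towards the blade's outer face. Sole bar 30 wide (x), from y -50 to +85, 20 mm high; blade 30 wide (x), 12 thick, y +73..+85, 110 mm tall from the underside. Black grip block on the bar: 20 (x) x 30 (y), z 20..70 mm.
- heel (a point): lower edge of the square's blade outer face, middle of its width, at y +85, z 0 in the square's frame; same axes. It belongs at point corner.
- grip (a point): centre of the square's black grip, 45 mm above the sole's underside, same axes; grip it from above, closing along x (20 mm wide).
- weight: bystander: brass weight, 28 mm diameter, 30 mm high, standing on the board's outer corner at +x, -y; origin centre of underside
- glue: bystander: white bottle with orange cap, 44 mm diameter, 110 mm high; origin centre of underside
- beaker: bystander: glass beaker, 70 mm diameter, 90 mm high; origin centre of underside
- dish: bystander: amber dish, 90 mm diameter, 15 mm high; origin centre of underside
- cylinder: bystander: measuring cylinder with red foot 80 mm across, 250 mm high; origin centre of underside
- slidebox: bystander: green slide box 70 x 100 x 30 mm; origin centre of underside
Not all that is in view belongs to the job. There is more than one size of the square; the one meant has the size given above.

How it is judged:
By the outcome, as a careful person would: the job done as asked, in the order asked, and still so for the second after the job is handed in, while the arm keeps its last pose, push and grip.
It also fails if it takes over 42 s, if anything falls off the work surface, if the arm or the gripper's body presses on something with over 40 N, if the wrist force passes 120 N, or if a joint passes its speed limit or range.

ROBOT

A 7-joint arm with a two-finger parallel gripper is mounted at the origin on the work surface. World frame = base frame: x ahead of the robot, y to its left, z up, the work surface at z = 0. Lengths are in m, angles in rad, forces in N, time in s.
With the tool pointing down it reaches from about 0.425 to 0.875 m from the base axis. Payload 4.7 kg.
Tool frame: the origin (TCP) lies at the very end of the fingers, on their centre line; the grasp point (between the pads) lies behind it (ctrl.tcp_to_grasp is the z of the grasp point in the tool frame, in m); z points along the fingers, y is the line along which they close (so a half turn about z gives the same grasp; the last joint's range is limited). The gripper opens to 87 mm and grips with 3 to 60 N. Pads are 19 mm wide; open, the fingers measure 117 mm over their backs; the gripper's body (75 mm by 190 mm) begins 51 mm behind the grasp point.
Start: joints at [1.193, 0.321, -0.07, 1.45, 0.023, 1.371, -0.057], TCP at [0.248, -0.601, 0.2] pointing down, gripper open.
Joint ranges: [-2.86, 2.86], [-0.3, 2.09], [-1.38, 1.24], [0.06, 2.45], [-1.56, 4.7], [0.09, 2.05], [-2.69, 2.69]. Speed limits (rad/s): [2.57, 2.57, 3.14, 3.14, 3.14, 3.14, 3.14].

INTERFACE

Orientations are given as a rotation vector (axis times angle).
In Python, from bench import ctrl gives the robot as it stands.
- The arm moves only by the tool step_arm, never from a script. Its argument "targets" is a list of rows, each a list of 7 numbers: the shift along the world's x, y, z in cm, then the turn, a rotation vector about the world's x, y, z in degrees, then the opening, from 0 (shut) to 1 (fully open). A call has exactly 5 rows; each row shifts and turns the commanded pose from where the row before left it; what a row does not reach is not made up. A row lasts 1/12 s, in which the tool goes at most 41.7 mm and 7.16 degrees, less where a joint would pass 70% of its speed; a pose out of reach is approached as far as the arm can. A call with a gripper value outside its range is refused whole. The fingers move at their own pace and stop on an object; "force" is the grip in N (left out, the last holds). Time passes only in rows, so rows that do not move let the fingers close, or fill a call up. It gives the time, the measured TCP pose, the force, the opening and the grip force at its end, in the units of the state.
- ctrl.get_state(): the state, without advancing time (a new reading comes with each control period).
- ctrl.get_image(name): name is "scene" or "side" or "wrist"; returns (picture, depth): 384x512x3 uint8, red, green, blue; 384x512 float32, m along the optical axis (not along the pixel's ray), 0 where there is no reading.
- ctrl.camera_params(name): a dict with "intrinsics" (3x3 intrinsics, pixels), "distortion" ([k1, k2, p1, p2, k3] as OpenCV has them; the pictures are not rectified), "rvec" (rotation vector, rad) and "tvec" (3), from world to camera coordinates, as OpenCV has them; the wrist camera has in their place "hand_eye" (4x4, takes a point from camera to tool coordinates, whose origin is the TCP and whose axes are the flange's). Camera axes: x right, y down, z forward; pixel columns grow to the right and rows downward; lengths in m; the calibration is good to about 2 mm. A picture is of the moment at which its call begins: read the wrist's pose just before it. camera_params takes no time and is no camera call.
- ctrl.close_job(): hands the job in; it is judged then, once.
The state is a dict: "time": time; "joint_positions": joint angles; "qd": joint speeds; "joint_torque": joint torques, N m; "position": TCP position; "tool_rot": TCP orientation; "ft_force": force on the tool from outside, world axes, zero at the start; "torque": the same for the moment, N m; "grip_width": opening from 0.0 (shut) to 1.0 (fully open); "grip_force": force on a finger pad.
Only numpy, scipy, OpenCV 4.12 (cv2) and the standard library are available. Lean on these libraries where they do the work, as an engineer would, in place of code of your own. Each camera call takes 0.05 s, during which the arm holds its last target. There are 200 camera calls.

## Working session

There is one attempt and no reset: what is moved stays moved. The work goes in short steps, Python scripts to look and compute and a tool call to move; the robot and the scene stay as the last step left them, time stands still between calls to the robot, and variables do not carry over. Pictures are saved under pics/ and viewed, at most 10 in all, crops included, and the job is handed in when it is done.

Besides the shell and the picture viewer there is one more tool, called after "Call:" in YAML: its name, and indented under it one key for each argument. step_arm: Moves the arm, as the interface text tells. Its arguments: {"type":"object","properties":{"targets":{"type":"array"},"force":{"type":"number"}},"required":["targets"]}

```bash
mkdir -p pics; ls; cat > h.py <<'E'
import numpy as np,cv2
from bench import ctrl
def grab(n,tag):
    s=ctrl.get_state(); im,d=ctrl.get_image(n)
    cv2.imwrite(f'pics/{tag}.png',im[:,:,::-1]); 
    np.savez(f'pics/{tag}.npz',im=im,d=d,pos=s['position'],rot=s['tool_rot']); return im,d
def pts(n,tag,uv=None):
    z=np.load(f'pics/{tag}.npz'); p=ctrl.camera_params(n); d=z['d']
    if uv is None:
        v,u=np.mgrid[0:384,0:512]; uv=np.stack([u,v],-1).reshape(-1,2)
    uv=np.array(uv,float); i=uv.round().astype(int)
    dd=d[i[:,1],i[:,0]]
    k=np.array(p['intrinsics'],float)
    n_=cv2.undistortPoints(uv[:,None],k,np.array(p['distortion'],float))[:,0]
    c=np.c_[n_,np.ones(len(n_))]*dd[:,None]
    if n=='wrist':
        H=np.array(p['hand_eye']); c=c@H[:3,:3].T+H[:3,3]
        R=cv2.Rodrigues(np.array(z['rot'],float))[0]; w=c@R.T+z['pos']
    else:
        R=cv2.Rodrigues(np.array(p['rvec'],float))[0]; w=(c-np.array(p['tvec']).ravel())@R
    w[dd<=0]=np.nan
    return w
E
python3 - <<'E'
from h import *
a,_=grab('scene','s0');b,_=grab('side','d0')
cv2.imwrite('pics/both.png',cv2.resize(np.vstack([a,b])[:,:,::-1],(400,600),interpolation=cv2.INTER_AREA))
s=ctrl.get_state();print(s, ctrl.tcp_to_grasp)
E
```

```text
pics
{'time': 0.1, 'joint_positions': array([ 1.1931056 ,  0.32173901, -0.07010713,  1.45151221,  0.0226139 ,
        1.37080074, -0.05693291]), 'qd': array([-0.00050706, -0.00368653,  0.00012531, -0.00317168,  0.00182483,
        0.00160089,  0.00046222]), 'joint_torque': array([-9.35311255e-04, -4.92572236e+01, -4.06119442e-01, -3.13399172e+01,
       -6.41707680e-02,  3.95422813e-02,  9.05928755e-05]), 'position': array([ 0.24796423, -0.60028801,  0.19949798]), 'tool_rot': array([-3.07991307e+00, -6.11207674e-01,  6.60953951e-04]), 'ft_force': array([ 0.07262611,  0.79201907, -0.36737599]), 'torque': array([0.02438879, 0.01553008, 0.00861867]), 'grip_force': 0.0, 'grip_width': 1.0019629175590792} -0.0187
```

View pics/s0.png

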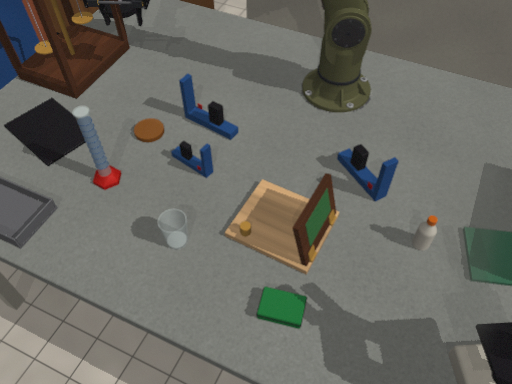

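View pics/d0.png

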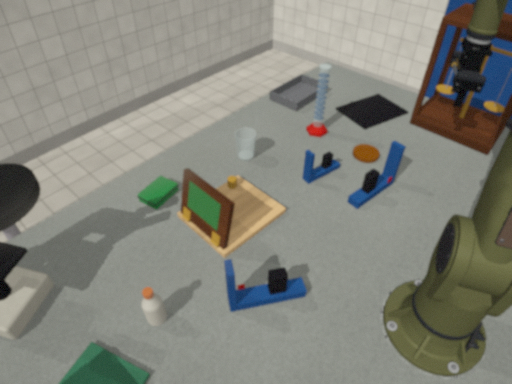

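The scene view shows three blue squares, at about (210,115), (193,158) and (370,172). The board with its leaning panel is at (285,222), and the brass weight is at (245,229). I'll measure them from the depth.

```bash
python3 - <<'E'
from h import *
for n,t in(('scene','s0'),('side','d0')):
    z=np.load(f'pics/{t}.npz');im=z['im'];W=pts(n,t).reshape(384,512,3)
    hsv=cv2.cvtColor(im,cv2.COLOR_RGB2HSV)
    m=((hsv[...,0]>100)&(hsv[...,0]<125)&(hsv[...,1]>130)&(hsv[...,2]>50)&(W[...,2]<.2)&(W[...,2]>0.004)).astype(np.uint8)
    k,l,st,c=cv2.connectedComponentsWithStats(m)
    for i in range(1,k):
        if st[i,4]<60: continue
        w=W[l==i]; lo=w[w[:,2]<.035][:,:2]
        r=cv2.minAreaRect(lo.astype(np.float32)*1000)
        hi=w[w[:,2]>.06]
        print(n,c[i].round(),st[i,4],'rect',np.round(r[0]),np.round(r[1]),round(r[2],1),'zmax',np.percentile(w[:,2],99).round(3),'blade xy',np.median(hi[:,:2],0).round(3) if len(hi) else None)
    # board top
    m=(hsv[...,0]>8)&(hsv[...,0]<25)&(hsv[...,1]>60)&(hsv[...,1]<200)&(hsv[...,2]>110)&(W[...,2]>.012)&(W[...,2]<.024)&(W[...,0]>.4)
    w=W[m];r=cv2.minAreaRect(w[:,:2].astype(np.float32)*1000);print('board',m.sum(),r,np.median(w[:,2]))
    for nm,uvs in (('scene',dict(weight=(245,228),glue=(432,221),beaker=(173,215),cyl=(83,113),slide=(282,305),dish=(149,130))),):
        if n==nm: print({q:pts(n,t,[uv])[0].round(3) for q,uv in uvs.items()})
E
```

```text
scene [202. 111.] 977 rect [ 322. -288.] [176.  41.] 82.1 zmax 0.146 blade xy [ 0.313 -0.363]
scene [197. 160.] 543 rect [ 484. -261.] [135.  32.] 76.7 zmax 0.113 blade xy [ 0.5   -0.198]
scene [370. 175.] 1095 rect [328. 190.] [177.  43.] 54.5 zmax 0.147 blade xy [0.38  0.256]
board 4430 ((539.4929809570312, -160.19451904296875), (677.2166137695312, 214.56326293945312), 82.87985229492188) 0.019154482640948288
{'weight': array([ 0.643, -0.011,  0.049]), 'glue': array([0.477, 0.392, 0.112]), 'beaker': array([ 0.695, -0.183,  0.067]), 'cyl': array([ 0.633, -0.439,  0.252]), 'slide': array([0.782, 0.149, 0.029]), 'dish': array([ 0.432, -0.437,  0.016])}
side [449.  35.] 151 rect [  590. -1675.] [29. 39.] 66.2 zmax 0.102 blade xy [ 0.59  -1.675]
side [502.  44.] 160 rect [0. 0.] [0. 0.] 0.0 zmax 0.107 blade xy [ 0.315 -1.675]
side [501.  58.] 129 rect [  291. -1677.] [113.  25.] 1.3 zmax 0.035 blade xy None
side [380. 177.] 857 rect [ 318. -284.] [169.  37.] 81.6 zmax 0.143 blade xy [ 0.305 -0.362]
side [316. 168.] 440 rect [ 481. -258.] [134.  30.] 77.1 zmax 0.111 blade xy [ 0.493 -0.197]
side [261. 292.] 1408 rect [324. 190.] [174.  38.] 54.7 zmax 0.144 blade xy [0.358 0.265]
board 2558 ((544.1248779296875, -160.8759765625), (675.440673828125, 211.3929443359375), 83.79769897460938) 0.01784115727823176
```

```bash
python3 - <<'E'
from h import *
for n,t in(('scene','s0'),('side','d0')):
    z=np.load(f'pics/{t}.npz');im=z['im'];W=pts(n,t).reshape(384,512,3)
    box=(W[...,0]>.4)&(W[...,0]<.75)&(W[...,1]>-.08)&(W[...,1]<.28)
    m=box&(W[...,2]>.013)&(W[...,2]<.023)
    mm=cv2.morphologyEx(m.astype(np.uint8),cv2.MORPH_OPEN,np.ones((3,3)))
    k,l,st,c=cv2.connectedComponentsWithStats(mm);i=1+np.argmax(st[1:,4])
    w=W[l==i];r=cv2.minAreaRect(w[:,:2].astype(np.float32)*1000);print(n,'board',len(w),r,cv2.boxPoints(r).round(),np.median(w[:,2]))
    # panel
    hsv=cv2.cvtColor(im,cv2.COLOR_RGB2HSV)
    m=box&(W[...,2]>.04)&(W[...,2]<.2)&(W[...,1]>.03)
    p=W[m]; print('panel pts',len(p),p.min(0).round(3),p.max(0).round(3))
    # ransac plane
    rng=np.random.default_rng(0);best=None
    for _ in range(400):
        q=p[rng.choice(len(p),3,replace=False)];nn=np.cross(q[1]-q[0],q[2]-q[0])
        if np.linalg.norm(nn)<1e-6: continue
        nn/=np.linalg.norm(nn);e=abs((p-q[0])@nn)<.003
        if best is None or e.sum()>best.sum():best=e
    q=p[best];c0=q.mean(0);nn=np.linalg.svd(q-c0)[2][2];nn*=np.sign(nn[1])
    print('plane n',nn.round(4),'yaw',np.degrees(np.arctan2(-nn[0],nn[1])).round(2),'lean',np.degrees(np.arcsin(nn[2])).round(2),'c',c0.round(4),len(q))
    # line at z=.018: point
    ax=np.array([nn[1],-nn[0]])/np.hypot(nn[0],nn[1]); s=q[:,:2]@ax
    print('extent along x',s.min().round(4),s.max().round(4),'foot offset',((nn@c0-nn[2]*.018)/np.hypot(nn[0],nn[1])).round(4),'top z',q[:,2].max())
    big=np.vstack([cv2.resize(im[160:280,200:360] if n=='scene' else im[150:270,160:320],(640,480),interpolation=2)]);cv2.imwrite(f'pics/c_{n}.png',big[:,:,::-1])
E
```

```text
scene board 3747 ((566.33984375, 55.797874450683594), (230.84339904785156, 202.91250610351562), 86.37784576416016) [[458. -53.]
 [660. -66.]
 [675. 165.]
 [472. 177.]] 0.01934109299505561
panel pts 1936 [0.482 0.114 0.04 ] [0.665 0.168 0.162]
plane n [0.062  0.9675 0.245 ] yaw -3.67 lean 14.18 c [0.5793 0.1451 0.1061] 1506
extent along x 0.4718 0.6529 foot offset 0.2041 top z 0.1619229920799689
side board 2307 ((567.848876953125, 56.157135009765625), (231.1497344970703, 201.8132781982422), 86.38956451416016) [[460. -53.]
 [661. -66.]
 [676. 165.]
 [474. 178.]] 0.017908783049400922
panel pts 2327 [0.482 0.114 0.04 ] [0.664 0.168 0.16 ]
plane n [0.057  0.9687 0.2414] yaw -3.37 lean 13.97 c [0.5675 0.1465 0.1035] 1985
extent along x 0.473 0.6552 foot offset 0.2008 top z 0.15955606554856888
```

View pics/c_scene.png

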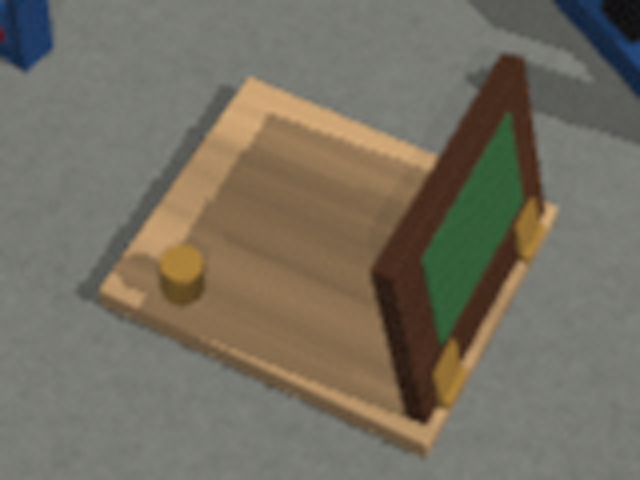

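View pics/c_side.png

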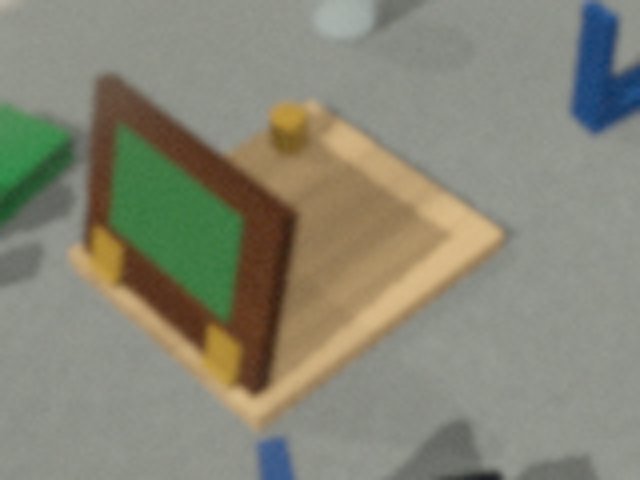

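Square B is the right one: 135 x 30 mm and 110 mm tall. Its origin is about (0.479, -0.277), with its y axis at 77°. The crops show the panel leaning inwards over the board by about 14°. The weight sits at the far -y corner of the board, and the estimated corner point is (0.573, 0.151, 0.018). Next I'll move above the square.

Call:
step_arm:
  targets:
    - [1.6, 2.2, 0, 0, 0, 4, 1]
    - [2.2, 3.1, 0, 0, 0, 5.5, 1]
    - [2.2, 3.1, 0, 0, 0, 5.5, 1]
    - [2.2, 3.1, 0, 0, 0, 5.5, 1]
    - [2.2, 3.1, 0, 0, 0, 5.5, 1]
  force: 50

```text
time: 0.52
position: [0.3527, -0.453, 0.2]
tool_rot: [-2.862, -1.295, 0.0]
ft_force: [-0.1, -0.4, -0.3]
grip_width: 0.998
grip_force: 0.0
```

Call:
step_arm:
  targets:
    - [2.2, 3.1, 0, 0, 0, 5.5, 1]
    - [2.2, 3.1, 0, 0, 0, 5.5, 1]
    - [2.2, 3.1, 0, 0, 0, 5.5, 1]
    - [2.2, 3.1, 0, 0, 0, 5.5, 1]
    - [2.2, 3.1, 0, 0, 0, 5.5, 1]

```text
time: 0.93
position: [0.4627, -0.298, 0.2002]
tool_rot: [-2.472, -1.939, 0.001]
ft_force: [1.1, -0.4, -0.0]
grip_width: 0.997
grip_force: 0.0
```

Call:
step_arm:
  targets:
    - [1.6, 2.1, 0, 0, 0, 1, 1]
    - [0, 0, -2, 0, 0, 0, 1]
    - [0, 0, -2, 0, 0, 0, 1]
    - [0, 0, 0, 0, 0, 0, 1]
    - [0, 0, 0, 0, 0, 0, 1]

```text
time: 1.35
position: [0.4771, -0.2784, 0.1594]
tool_rot: [-2.457, -1.953, 0.002]
ft_force: [0.2, -0.4, -0.5]
grip_width: 0.999
grip_force: 0.0
```

```bash
python3 - <<'E'
from h import *
im,d=grab('wrist','w1'); W=pts('wrist','w1').reshape(384,512,3)
s=ctrl.get_state();print(s['time'],s['position'],s['tool_rot'])
R=cv2.Rodrigues(s['tool_rot'])[0];print(R.round(4))
hsv=cv2.cvtColor(im,cv2.COLOR_RGB2HSV)
m=(hsv[...,0]>100)&(hsv[...,0]<125)&(hsv[...,1]>130)&(W[...,2]>.01)&(W[...,2]<.03)&(W[...,0]>.42)
r=cv2.minAreaRect(W[m][:,:2].astype(np.float32)*1000);print(m.sum(),r,np.median(W[m][:,2]))
m=(hsv[...,2]<70)&(W[...,2]>.062)&(W[...,2]<.08)&(W[...,0]>.42)&(W[...,0]<.54)
r=cv2.minAreaRect(W[m][:,:2].astype(np.float32)*1000);print('grip',m.sum(),r,np.median(W[m],0))
E
```

```text
1.4 [ 0.47791968 -0.27904446  0.16064105] [-2.45974308e+00 -1.95351184e+00  2.16728728e-04]
[[ 2.264e-01  9.740e-01 -4.000e-04]
 [ 9.740e-01 -2.264e-01  3.000e-04]
 [ 2.000e-04 -5.000e-04 -1.000e+00]]
1598 ((480.5212097167969, -268.75), (116.87847137451172, 26.752309799194336), 76.38078308105469) 0.020409294097308864
grip 298 ((478.4722900390625, -278.4554443359375), (28.023061752319336, 16.461841583251953), 77.18453216552734) [ 0.47892882 -0.27022003  0.07009921]
```

View pics/w1.png

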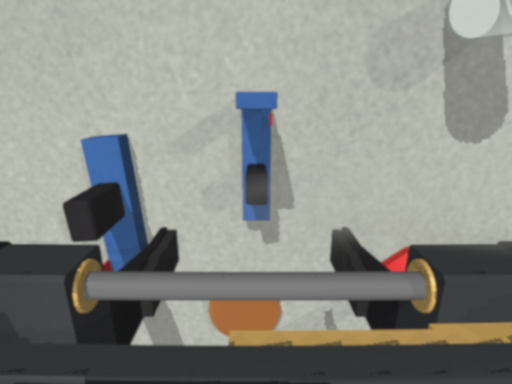

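The wrist view shows the grip at (257,184), square to the fingers and at world (0.4785, -0.278), so it is aligned. I'll descend and grip.

Call:
step_arm:
  targets:
    - [0, 0, -2.5, 0, 0, 0, 1]
    - [0.1, 0.1, -3, 0, 0, 0, 1]
    - [0, 0, -3, 0, 0, 0, 1]
    - [0, 0, -2.5, 0, 0, 0, 1]
    - [0, 0, -2, 0, 0, 0, 1]

```text
time: 1.82
position: [0.479, -0.2785, 0.0298]
tool_rot: [2.461, 1.953, -0.0]
ft_force: [0.0, 0.2, -0.3]
grip_width: 1.003
grip_force: 0.0
```

Call:
step_arm:
  targets:
    - [0, 0, 0, 0, 0, 0, 1]
    - [0, 0, 0, 0, 0, 0, 0.1]
    - [0, 0, 0, 0, 0, 0, 0]
    - [0, 0, 0, 0, 0, 0, 0]
    - [0, 0, 0, 0, 0, 0, 0]
  force: 50

```text
time: 2.23
position: [0.4805, -0.2786, 0.0325]
tool_rot: [2.457, 1.952, 0.002]
ft_force: [0.4, -0.1, 0.9]
grip_width: 0.781
grip_force: 0.0
```

Call:
step_arm:
  targets:
    - [0, 0, 0, 0, 0, 0, 0]
    - [0, 0, 0, 0, 0, 0, 0]
    - [0, 0, 0, 0, 0, 0, 0]
    - [0, 0, 0, 0, 0, 0, 0]
    - [0, 0, 0, 0, 0, 0, 0]

```text
time: 2.65
position: [0.4792, -0.2777, 0.0305]
tool_rot: [2.459, 1.955, -0.0]
ft_force: [-0.2, -0.3, 1.1]
grip_width: 0.399
grip_force: 0.0
```

Call:
step_arm:
  targets:
    - [0, 0, 0, 0, 0, 0, 0]
    - [0, 0, 0, 0, 0, 0, 0]
    - [0, 0, 0, 0, 0, 0, 0]
    - [0, 0, 0, 0, 0, 0, 0]
    - [0, 0, 0, 0, 0, 0, 0]

```text
time: 3.07
position: [0.4791, -0.2777, 0.0304]
tool_rot: [-2.459, -1.955, 0.0]
ft_force: [0.1, 0.1, -0.5]
grip_width: 0.228
grip_force: 50.0
```

Call:
step_arm:
  targets:
    - [0, 0, 0, 0, 0, 0, 0]
    - [0, 0, 0, 0, 0, 0, 0]
    - [0, 0, 0.5, 0, 0, 0, 0]
    - [0, 0, 1, 0, 0, 0, 0]
    - [0, 0, 1.5, 0, 0, 0, 0]

```text
time: 3.48
position: [0.4778, -0.277, 0.0597]
tool_rot: [-2.457, -1.953, 0.002]
ft_force: [-1.0, 0.4, -3.4]
grip_width: 0.224
grip_force: 50.0
```

Call:
step_arm:
  targets:
    - [0, 0.5, 2, 0, 0, 0, 0]
    - [0.4, 1.5, 2, 0, 0, 1, 0]
    - [0.8, 2.8, 1, 0, 0, 1, 0]
    - [0.9, 3, 0, 0, 0, 1, 0]
    - [0.9, 3, 0, 0, 0, 1, 0]

```text
time: 3.9
position: [0.51, -0.1693, 0.1123]
tool_rot: [2.389, 2.037, 0.001]
ft_force: [1.7, 0.5, -2.9]
grip_width: 0.221
grip_force: 50.0
```

Call:
step_arm:
  targets:
    - [0.9, 3, 0, 0, 0, 1, 0]
    - [0.9, 3, 0, 0, 0, 1, 0]
    - [0.9, 3, 0, 0, 0, 1, 0]
    - [0.9, 3, 0, 0, 0, 1, 0]
    - [0.9, 3, 0, 0, 0, 1.5, 0]

```text
time: 4.32
position: [0.5543, -0.0185, 0.1112]
tool_rot: [2.288, 2.152, -0.0]
ft_force: [0.1, -1.5, -3.9]
grip_width: 0.222
grip_force: 50.0
```

Call:
step_arm:
  targets:
    - [0.9, 2, 0, 0, 0, 0, 0]
    - [0.1, 1, -1, 0, 0, 0, 0]
    - [0, 0, -1, 0, 0, 0, 0]
    - [0, 0, 0, 0, 0, 0, 0]
    - [0, 0, 0, 0, 0, 0, 0]

```text
time: 4.73
position: [0.563, 0.0083, 0.0896]
tool_rot: [-2.29, -2.149, 0.004]
ft_force: [0.2, -0.5, -3.4]
grip_width: 0.221
grip_force: 50.0
```

```bash
python3 - <<'E'
from h import *
im,d=grab('wrist','w2'); W=pts('wrist','w2').reshape(384,512,3)
a,_=grab('scene','s2');b,_=grab('side','d2')
P=[];
for _ in range(6):
    s=ctrl.get_state();P.append(np.r_[s['position']]);ctrl.get_image('side') if _<5 else 0
print(s['time'],np.mean(P,0));R=cv2.Rodrigues(s['tool_rot'])[0];print(R.round(4),s['ft_force'])
v=np.vstack([np.hstack([cv2.resize(a[140:290,190:390],(400,300)),cv2.resize(b[140:290,140:340],(400,300))]),np.hstack([cv2.resize(im,(400,300)),np.zeros((300,400,3),np.uint8)])])
cv2.imwrite('pics/m2.png',v[:,:,::-1])
for n,t in(('scene','s2'),('side','d2'),('wrist','w2')):
    W=pts(n,t).reshape(384,512,3);hsv=cv2.cvtColor(np.load(f'pics/{t}.npz')['im'],cv2.COLOR_RGB2HSV)
    m=(hsv[...,0]>100)&(hsv[...,0]<125)&(hsv[...,1]>130)&(W[...,0]>.5)&(W[...,0]<.65)&(W[...,1]>-.1)&(W[...,1]<.2)
    w=W[m]
    if len(w)>30:
        r=cv2.minAreaRect(w[:,:2].astype(np.float32)*1000);print(n,len(w),r,np.percentile(w[:,2],[1,50,99]))
E
```

```text
5.1333 [0.56439127 0.00913802 0.0909143 ]
[[ 6.27e-02  9.98e-01  5.00e-04]
 [ 9.98e-01 -6.27e-02 -2.00e-04]
 [-2.00e-04  5.00e-04 -1.00e+00]] [-0.55134726  0.55848157 -3.68147859]
scene 543 ((583.42431640625, 35.60541915893555), (84.37877655029297, 124.4538803100586), 27.529382705688477) [0.06374155 0.08178959 0.17338704]
side 436 ((562.9210815429688, 26.935089111328125), (131.8802490234375, 28.463199615478516), 85.10462188720703) [0.06696798 0.08091282 0.17065041]
wrist 5405 ((565.4833374023438, 47.60801696777344), (86.4483642578125, 28.823686599731445), 86.31273651123047) [0.07807741 0.16853284 0.17055845]
```

View pics/m2.png

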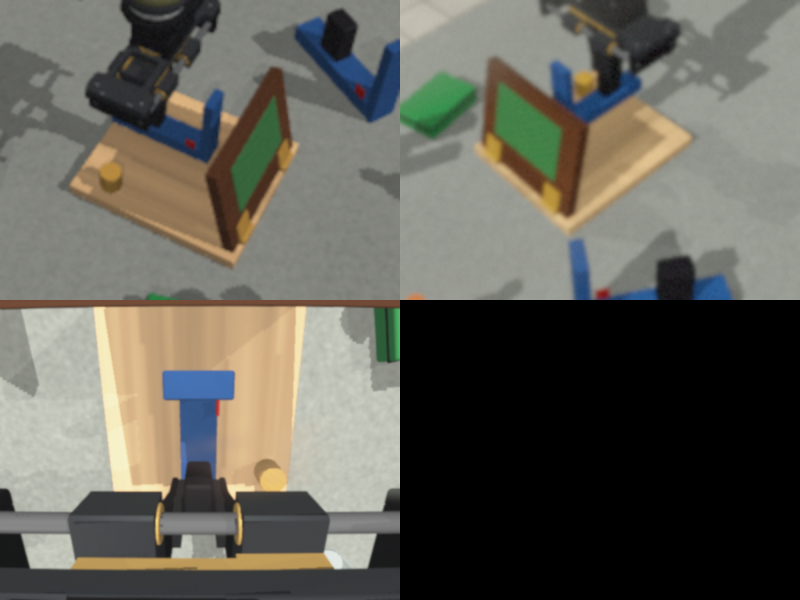

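The square is held level and squarely in front of the panel, and centred on the board in the wrist view. The heel is about 57 mm short of the corner. I'll lower it onto the board.

Call:
step_arm:
  targets:
    - [0.1, 0.7, -1.5, 0, 0, 0, 0]
    - [0, 0.5, -1.2, 0, 0, 0, 0]
    - [0, 0, -0.8, 0, 0, 0, 0]
    - [0, 0, -0.4, 0, 0, 0, 0]
    - [0, 0, -0.2, 0, 0, 0, 0]

```text
time: 5.55
position: [0.5642, 0.022, 0.0484]
tool_rot: [-2.288, -2.151, 0.003]
ft_force: [-3.8, 0.4, 9.2]
grip_width: 0.224
grip_force: 50.0
```

Call:
step_arm:
  targets:
    - [0, 0, -0.1, 0, 0, 0, 0]
    - [0, 0, -0.1, 0, 0, 0, 0]
    - [0, 0, -0.1, 0, 0, 0, 0]
    - [0, 0, 0, 0, 0, 0, 0]
    - [0, 0, 0, 0, 0, 0, 0]

```text
time: 5.97
position: [0.5651, 0.022, 0.0484]
tool_rot: [2.289, 2.151, -0.001]
ft_force: [-5.6, -0.8, 7.9]
grip_width: 0.222
grip_force: 50.0
```

Call:
step_arm:
  targets:
    - [0, 0.4, 0, 0, 0, 0, 0]
    - [0, 0.6, 0, 0, 0, 0, 0]
    - [0.1, 0.6, 0, 0, 0, 0, 0]
    - [0, 0.6, 0, 0, 0, 0, 0]
    - [0, 0.4, 0, 0, 0, 0, 0]

```text
time: 6.38
position: [0.5685, 0.0468, 0.0484]
tool_rot: [2.287, 2.147, 0.002]
ft_force: [-0.7, -4.9, 6.9]
grip_width: 0.228
grip_force: 50.0
```

Call:
step_arm:
  targets:
    - [0, 0.4, 0, 0, 0, 0, 0]
    - [0.1, 0.4, 0, 0, 0, 0, 0]
    - [0, 0.3, 0, 0, 0, 0, 0]
    - [0, 0.3, 0, 0, 0, 0, 0]
    - [0, 0.2, 0, 0, 0, 0, 0]

```text
time: 6.8
position: [0.5696, 0.0625, 0.0484]
tool_rot: [2.287, 2.147, 0.002]
ft_force: [0.1, -5.3, 5.6]
grip_width: 0.227
grip_force: 50.0
```

```bash
cat > chk.py <<'E'
from h import *
import sys
t=sys.argv[1]; F=[];P=[];T=[]
a,_=grab('scene','s'+t);b,_=grab('side','d'+t);im,_=grab('wrist','w'+t)
for _ in range(3):
    s=ctrl.get_state();F.append(s['ft_force']);P.append(s['position']);T.append(s['torque']);ctrl.get_image('side')
print(s['time'],np.mean(P,0).round(4),np.mean(F,0).round(1),np.mean(T,0).round(2),cv2.Rodrigues(s['tool_rot'])[0].round(4).tolist())
for n in('scene','side','wrist'):
    tt=n[0]+t if n!='side' else 'd'+t
    W=pts(n,tt).reshape(384,512,3);hsv=cv2.cvtColor(np.load(f'pics/{tt}.npz')['im'],cv2.COLOR_RGB2HSV)
    # panel back green/brown, outer side
    m=((hsv[...,0]<12)|(abs(hsv[...,0].astype(int)-65)<15))&(hsv[...,1]>90)&(hsv[...,2]<150)&(W[...,0]>.49)&(W[...,0]<.66)&(W[...,1]>.1)&(W[...,1]<.25)&(W[...,2]>.045)&(W[...,2]<.15)
    p=W[m]
    if len(p)>200:
        best=None;rng=np.random.default_rng(0)
        for _ in range(300):
            q=p[rng.choice(len(p),3,replace=False)];nn=np.cross(q[1]-q[0],q[2]-q[0]);L=np.linalg.norm(nn)
            if L<1e-7: continue
            e=abs((p-q[0])@nn/L)<.003
            if best is None or e.sum()>best.sum():best=e
        q=p[best];c0=q.mean(0);nn=np.linalg.svd(q-c0)[2][2];nn*=np.sign(nn[1])
        print(n,len(q),'lean deg',np.degrees(np.arcsin(nn[2])).round(2),'yaw',np.degrees(np.arctan2(-nn[0],nn[1])).round(2),'foot off',((nn@c0-nn[2]*.018)/np.hypot(nn[0],nn[1])).round(4))
v=np.vstack([np.hstack([cv2.resize(a[140:290,190:390],(400,300)),cv2.resize(b[140:290,140:340],(400,300))]),np.hstack([cv2.resize(im,(400,300)),np.zeros((300,400,3),np.uint8)])])
cv2.imwrite(f'pics/m{t}.png',v[:,:,::-1])
E
python3 chk.py 3
```

```text
7.05 [0.5696 0.0631 0.0484] [ 0.2 -3.9  5.3] [-0.83 -0.05 -0.01] [[0.0631, 0.998, 0.0046], [0.998, -0.0631, -0.0016], [-0.0013, 0.0047, -1.0]]
scene 470 lean deg 2.83 yaw -3.7 foot off 0.2032
side 715 lean deg 2.47 yaw -3.24 foot off 0.199
```

Call:
step_arm:
  targets:
    - [0, 0.15, 0, 0, 0, 0, 0]
    - [0, 0.1, 0, 0, 0, 0, 0]
    - [0, 0.1, 0, 0, 0, 0, 0]
    - [0, 0.1, -0.05, 0, 0, 0, 0]
    - [0, 0, -0.05, 0, 0, 0, 0]

```text
time: 7.52
position: [0.5697, 0.066, 0.0483]
tool_rot: [2.287, 2.145, 0.001]
ft_force: [-3.1, -6.5, 15.3]
grip_width: 0.223
grip_force: 50.0
```

Call:
step_arm:
  targets:
    - [0, 0.1, 0, 0, 0, 0, 0]
    - [0, 0.1, 0, 0, 0, 0, 0]
    - [0, 0, -0.1, 0, 0, 0, 0]
    - [0, 0, 0, 0, 0, 0, 0]
    - [0, 0, 0, 0, 0, 0, 0]

```text
time: 7.93
position: [0.57, 0.0672, 0.0484]
tool_rot: [2.287, 2.144, 0.0]
ft_force: [-4.0, -8.5, 18.0]
grip_width: 0.229
grip_force: 50.0
```

```bash
python3 chk.py 4
```

```text
8.1833 [0.57   0.0672 0.0483] [-3.4 -8.4 18.5] [-1.83  1.01  0.08] [[0.0644, 0.9979, 0.005], [0.9979, -0.0643, -0.0053], [-0.005, 0.0053, -1.0]]
scene 366 lean deg 0.24 yaw -3.74 foot off 0.2034
side 645 lean deg 0.36 yaw -3.14 foot off 0.1982
```

Call:
step_arm:
  targets:
    - [-0.05, 0.1, 0, 0.15, 0.2, 0, 0]
    - [-0.05, 0.1, 0, 0.15, 0.2, 0, 0]
    - [0, 0.1, 0, 0, 0, 0, 0]
    - [0, 0.1, 0, 0, 0, 0, 0]
    - [0, 0, 0, 0, 0, 0, 0]

```text
time: 8.65
position: [0.57, 0.0677, 0.0483]
tool_rot: [2.292, 2.145, -0.005]
ft_force: [-4.2, -14.1, 18.0]
grip_width: 0.225
grip_force: 50.0
```

Call:
step_arm:
  targets:
    - [0, 0.1, 0, 0, 0, 0, 0]
    - [0, 0.1, 0, 0, 0, 0, 0]
    - [0, 0, 0, 0, 0, 0, 0]
    - [0, 0, 0, 0, 0, 0, 0]
    - [0, 0, 0, 0, 0, 0, 0]

```text
time: 9.07
position: [0.57, 0.0677, 0.0484]
tool_rot: [2.292, 2.143, -0.008]
ft_force: [-2.1, -17.2, 18.8]
grip_width: 0.224
grip_force: 50.0
```

```bash
python3 chk.py 5
```

```text
9.3167 [0.57   0.0677 0.0484] [ -3.1 -17.6  18.7] [-3.64  0.58  0.16] [[0.0673, 0.9977, -0.0011], [0.9977, -0.0673, -0.0064], [-0.0064, -0.0006, -1.0]]
scene 354 lean deg 0.06 yaw -3.81 foot off 0.2043
side 631 lean deg -0.1 yaw -3.21 foot off 0.1988
```

Call:
step_arm:
  targets:
    - [0, 0.1, -0.1, 0.2, 0, 0, 0]
    - [0, 0.1, 0, 0.2, 0, 0, 0]
    - [0, 0.1, -0.1, 0, 0, 0, 0]
    - [0, 0.1, 0, 0, 0, 0, 0]
    - [0, 0, 0, 0, 0, 0, 0]

```text
time: 9.78
position: [0.5701, 0.0678, 0.0483]
tool_rot: [2.295, 2.142, -0.008]
ft_force: [-9.1, -24.2, 33.4]
grip_width: 0.223
grip_force: 50.1
```

Call:
step_arm:
  targets:
    - [0, 0, 0, 0, 0, 0, 0]
    - [0, 0, 0, 0, 0, 0, 0]
    - [0, 0, 0, 0, 0, 0, 0]
    - [0, 0, 0, 0, 0, 0, 0]
    - [0, 0, 0, 0, 0, 0, 0]

```text
time: 10.2
position: [0.5701, 0.0678, 0.0483]
tool_rot: [2.295, 2.142, -0.008]
ft_force: [-9.0, -24.4, 33.2]
grip_width: 0.229
grip_force: 50.1
```

```bash
python3 chk.py 6
```

```text
10.45 [0.5701 0.0678 0.0483] [ -9.3 -24.3  32.6] [-5.25  1.95  0.25] [[0.0691, 0.9976, -0.0017], [0.9976, -0.0691, -0.0052], [-0.0053, -0.0013, -1.0]]
scene 345 lean deg -0.03 yaw -3.73 foot off 0.2034
side 651 lean deg -0.09 yaw -3.18 foot off 0.1983
```

View pics/m6.png

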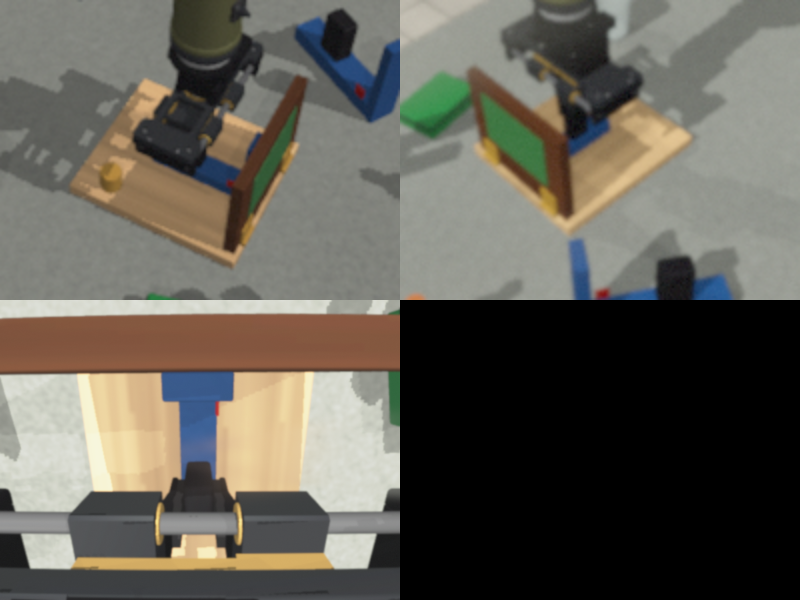

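The panel is upright, with lean within about 0.1°, and the blade sits flush at its middle. The weight hasn't moved. I'll trim out the side load and the small yaw and pitch error.

Call:
step_arm:
  targets:
    - [-0.1, 0, 0, 0.1, 0, 0.15, 0]
    - [-0.1, 0, 0.05, 0.1, 0, 0.15, 0]
    - [-0.1, 0, 0, 0, 0, 0, 0]
    - [0, 0, 0, 0, 0, 0, 0]
    - [0, 0, 0, 0, 0, 0, 0]

```text
time: 10.92
position: [0.57, 0.068, 0.0483]
tool_rot: [2.29, 2.147, 0.005]
ft_force: [0.1, -23.0, 22.3]
grip_width: 0.22
grip_force: 50.0
```

Call:
step_arm:
  targets:
    - [0, 0, 0, 0, 0, 0, 0]
    - [0, 0, 0, 0, 0, 0, 0]
    - [0, 0, 0, 0, 0, 0, 0]
    - [0, 0, 0, 0, 0, 0, 0]
    - [0, 0, 0, 0, 0, 0, 0]

```text
time: 11.33
position: [0.57, 0.068, 0.0483]
tool_rot: [2.29, 2.147, 0.005]
ft_force: [-0.7, -24.0, 22.9]
grip_width: 0.227
grip_force: 50.0
```

```bash
python3 chk.py 7
```

```text
11.5833 [0.57   0.068  0.0483] [ -0.2 -22.5  23. ] [-5.16 -0.01  0.03] [[0.0646, 0.9979, 0.0041], [0.9979, -0.0646, 0.0], [0.0003, 0.0041, -1.0]]
scene 345 lean deg 0.0 yaw -3.78 foot off 0.2041
side 665 lean deg -0.13 yaw -3.2 foot off 0.1986
wrist 891 lean deg 0.01 yaw -3.56 foot off 0.1863
```

```bash
python3 -c "
from bench import ctrl
print(ctrl.close_job())"
```

```text
the job is handed in; nothing more can be done
None
```

I handed the job in at about 11.6 s with the blue set square still gripped and pressed into the corner at about 23 N against both board and panel; the panel measures upright to about 0.1°, and no other object was touched.

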